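# Set up a covered chip for fluorescence: filter wheel to 4, then open the shutter

## Task

Get the chip ready for fluorescence viewing: set the black light cover gently down flat on the stage so that it encloses the chip without bumping it, and roll the filter wheel by its knurled edge until the 4 is centred in the window. Keep the shutter lever at shut until both are done, then swing it right over to open. Leave everything else on the bench where it stands.

Things in the scene. Friction and masses are not known exactly. Their poses are not given: they have to be found in the camera images.
- cover_mid (a point): Black light cover, a loose box open below, 120 mm (its x) by 92 mm (its y) and 60 mm high, walls 4 mm, about 260 g, with an aluminium pull rib on its top. This point is the middle of the box, 30 mm above its lower rim; z up. At the start it stands upright on the bench, rim down, left or right of the rig.
- cover_handle (a point): Middle of the cover's pull rib: a solid upright aluminium bar 70 mm long (cover's x), 14 mm thick (cover's y) and 34 mm high on the box's top; this point is 17 mm above the top, 17 mm below the rib's upper edge and 77 mm above the cover's lower rim. Grip it across its thickness from above.
- chip: The chip on the black stage: clear block 60 x 40 x 9 mm on a glass slide 76 (x) by 52 mm (y), upright steel pins up to 29 mm high; fixed, fragile. Origin: middle of its underside, on the stage's top face (105 mm above the bench). The stage is 150 (x) by 130 mm (y), centred on the chip. The cover encloses it with 16 mm to spare all round when its x lies along the chip's x (either way round).
- wheel_axis (a point): Centre of the filter wheel on its axle, 110 mm above the bench; y is the axle, x points away from the robot, z up. The rig may be turned a little about z; chip, wheel and lever turn with it. The wheel is an upright grey disc, radius 76 mm, 12 mm thick (6 mm to each side along y), knurled edge, eight coloured filters reaching out to 62.5 mm from the axle (need not be touched).
- wheel_top (a point): Topmost point of the wheel's knurled rim, 76 mm above the axle (fixed to the rig). The wheel's upper part stands free: its case ends 10 mm above the axle, and the digit housing beside it towards the chip (y -7 to -36 mm, x within 42 mm) 39 mm above the axle. The rim can be pinched across its 12 mm thickness from above and swung about the axle, let go, and taken again.
- filterwheel (a joint): Turn of the wheel, rad; endless both ways, light steady friction (0.12 N m, 1.6 N at the rim), no clicks, stays where left. 0 (or any whole turn) = 4 centred in the window; positive = wheel's top moving away from the robot (+x), which brings higher digits: 5 at 0.785, 6 at 1.571, 7 at 2.356, 8 at 3.142, then 1, 2, 3 at 3.927, 4.712, 5.498.
- digit4 (a point): Centre of the printed digit 4 on the wheel's white digit drum (radius 34 mm, black digits 1 to 8, 16 mm high, 45 degrees apart, on the side towards the chip, upright as seen from the robot); moves with the wheel.
- window (a point): Middle of the window (26 x 20 mm, white frame with red index marks) in the top of the digit housing, at the level of the drum's top; the 4 is centred when digit4 lies here.
- shutter (a joint): Shutter lever, rad: 0 = shut, leaning towards the robot (-x) 0.55 rad from upright; 1.1 = fully open, against its stop, leaning as far away (+x). It swings about the rig's y axis, with light friction (0.06 N m, 1 N at the knob), and stays where it is left.
- shutter_knob (a point): Red ball, 20 mm in diameter, on the end of the shutter lever, 65 mm from its pivot; this point is its centre, about 157 mm above the bench when shut (167 mm half-way, upright). The lever's pivot is 102 mm above the bench, 60 mm from the wheel's middle plane along +y, straight beside the wheel's axle.
- cliptray: Bystander: white plastic tray, 100 x 140 x 25 mm, with crocodile clips, on the other side of the rig from the cover. Origin under its middle. Leave it.
- objective: Bystander: steel microscope objective standing upright, 34 mm in diameter, 62 mm high, before the rig. Origin under its middle. Leave it.
- reagent: Bystander: amber bottle, 44 mm in diameter, 85 mm high, before the rig. Origin under its middle. Leave it.
- buffer: Bystander: clear bottle with blue cap, 60 mm in diameter, 120 mm high, before and to the left of the rig. Origin under its middle. Leave it.
- tiprack: Bystander: blue pipette-tip rack, 85 x 125 x 51 mm, behind the rig. Origin under its middle. Leave it.
- dish: Bystander: clear dish, 94 mm in diameter, 15 mm high, behind the rig. Origin under its middle. Leave it.
There are look-alikes about, which are no part of the job. What is shaped like the part that bears cover_mid but turquoise or yellow is not meant.

How it is judged:
By the outcome, as a careful person would: the job done as asked, in the order asked, and still so for the second after the job is handed in, with the robot touching nothing.
It also fails if it takes over 72 s, if anything falls off the work surface, if the arm or the gripper's body presses on something with over 40 N, if the wrist force passes 120 N, or if a joint passes its speed limit or range.

## Robot

A 6-joint arm with a two-finger parallel gripper is mounted at the origin on the work surface. World frame = base frame: x ahead of the robot, y to its left, z up, the work surface at z = 0. Lengths are in mm, angles in rad, forces in N, time in s.
With the tool pointing down it reaches from about 350 to 975 mm from the base axis. Payload 17.4 kg.
Tool frame: the origin (TCP) lies on the centre line of the jaws, within the pads' length; the fingertips stand 14 mm ahead of it and the grasp point (between the pads) lies 5 mm behind it; z points along the fingers, y is the line along which they close (so a half turn about z gives the same grasp; the last joint's range is limited). The gripper opens to 85 mm and grips with 20 to 120 N. Pads are 22 mm wide; open, the fingers measure 114 mm over their backs; the gripper's body (76 mm by 85 mm) begins 54 mm behind the grasp point. The pads swing forward as they close: fully open they stand 13 mm farther back than shut.
Start: joints at [-1.34, 0.116, 1.442, -0, 1.584, -0.038], TCP at [179.253, -650.769, 245.303] pointing down, gripper open.
Joint ranges: [-2.83, 2.83], [-0.83, 2.19], [0.07, 2.5], [-1.14, 4.28], [0.01, 3], [-2.97, 2.97]. Speed limits (rad/s): [1.89, 1.89, 2.22, 3.14, 3.14, 3.14].

## Interface

Orientations are given as a unit quaternion [w, x, y, z].
In Python, from workcell import manip gives the robot as it stands.
- The arm moves only by the shell command python3 -m jog 'ROWS' [FORCE]. ROWS is JSON, a list of rows, each a list of 7 numbers: the shift along the world's x, y, z in mm, then the turn, a rotation vector about the world's x, y, z in degrees, then the closure in counts, from 0 (fully open) to 255 (shut). In form: [[x, y, z, wx, wy, wz, grip], ...]. A call has 1 to 5 rows; each row is the pose to reach, as a shift and turn from the pose commanded when the call began; what a row does not reach only later rows make up. A row lasts 1/10 s, in which the tool goes at most 50 mm and 8.59 degrees, less where a joint would pass 70% of its speed; a pose out of reach is approached as far as the arm can. A call with a gripper value outside its range is refused whole. The fingers move at their own pace and stop on an object; FORCE is the grip in N (left out, the last holds). Time passes only in rows, so rows that repeat a pose let the fingers close. It gives the time, the measured TCP pose, the force, the opening and the grip force at its end, in the units of the state.
- manip.state(): the state, without advancing time (a new reading comes with each control period).
- manip.snapshot(name): name is "scene" or "top" or "wrist"; returns (picture, depth): 420x560x3 uint8, red, green, blue; 420x560 float32, mm along the optical axis (not along the pixel's ray), 0 where there is no reading.
- manip.camera_model(name): a dict with "K" (3x3 intrinsics, pixels), "R" (3x3) and "t" (3): a world point X has camera coordinates R X + t; the wrist camera has in their place "hand_eye" (4x4, takes a point from camera to tool coordinates, whose origin is the TCP and whose axes are the flange's). Camera axes: x right, y down, z forward; pixel columns grow to the right and rows downward; lengths in mm; the calibration is good to about 2 mm. A picture is of the moment at which its call begins: read the wrist's pose just before it. camera_model takes no time and is no camera call.
- manip.finish_job(): hands the job in; it is judged then, once.
The state is a dict: "t": time; "joint_pos": joint angles; "qvel": joint speeds; "joint_efforts": joint torques, N m; "tcp_pos": TCP position; "orientation": TCP orientation; "wrist_force": force on the tool from outside, world axes, zero at the start; "ft_torque": the same for the moment, N m; "gripper_width": finger opening in mm; "grasp_force": force on a finger pad.
Only numpy, scipy, OpenCV 4.12 (cv2) and the standard library are available. Lean on these libraries where they do the work, as an engineer would, in place of code of your own. Each camera call takes 0.05 s, during which the arm holds its last target. There are 200 camera calls.

## Working session

There is one attempt and no reset: what is moved stays moved. The work goes in short steps, Python scripts to look and compute and a shell command to move; the robot and the scene stay as the last step left them, time stands still between calls to the robot, and variables do not carry over. Pictures are saved under pics/ and viewed, at most 10 in all, crops included, and the job is handed in when it is done.

```bash
mkdir -p pics; ls
cat > h.py <<'E'
import numpy as np, cv2, json
from workcell import manip
def snap(n,save=None):
    s=manip.state(); im,d=manip.snapshot(n); c=manip.camera_model(n)
    K=np.array(c["K"])
    if "R" in c:
        R=np.array(c["R"]);t=np.array(c["t"]); Rw=R.T; tw=-R.T@t
    else:
        from scipy.spatial.transform import Rotation as Ro
        w,x,y,z=s["orientation"]; T=Ro.from_quat([x,y,z,w]).as_matrix()
        H=np.array(c["hand_eye"]); Rw=T@H[:3,:3]; tw=T@H[:3,3]+np.array(s["tcp_pos"])
    v,u=np.mgrid[:d.shape[0],:d.shape[1]]
    P=np.stack([(u-K[0,2])/K[0,0]*d,(v-K[1,2])/K[1,1]*d,d],-1)@Rw.T+tw
    P[d==0]=np.nan
    if save: cv2.imwrite(save,im[...,::-1]); np.savez(save[:-4],im=im,d=d,P=P,K=K,Rw=Rw,tw=tw)
    return im,d,P,K,Rw,tw
E
python3 - <<'E'
from h import *
for n in("scene","top"): 
    r=snap(n,f"pics/{n}0.png"); print(n,r[5],r[4][:,2])
print(manip.state())
E
```

```text
pics
scene [1239.16420468  929.34499909  964.25850388] [-0.49742827 -0.59690165 -0.62950261]
top [ 313.87868611  129.89478639 1445.25484878] [ 0.17705092 -0.00285798 -0.98419754]
{'t': 0.1, 'joint_pos': array([-1.33978682e+00,  1.16447620e-01,  1.44220904e+00,  5.62709110e-06,
        1.58400566e+00, -3.77725848e-02]), 'qvel': array([-1.30058630e-03, -8.64194719e-04, -2.25190221e-03,  4.17914764e-04,
       -1.33414370e-03, -4.36128342e-05]), 'joint_efforts': array([ 1.79628725e-03, -7.33668780e+01, -6.33792901e+01, -8.11762834e-05,
        5.23593131e-03, -5.91418456e-06]), 'tcp_pos': array([ 179.22525919, -650.60495972,  244.62295202]), 'orientation': array([-5.32610033e-04,  9.90982961e-01,  1.33986887e-01, -4.87941872e-05]), 'wrist_force': array([-0.57001712,  0.06626026, -0.43636298]), 'ft_torque': array([ 0.02510466,  0.02412766, -0.01462246]), 'grasp_force': 0.0, 'gripper_width': 85.94779770558387}
```

View pics/scene0.png

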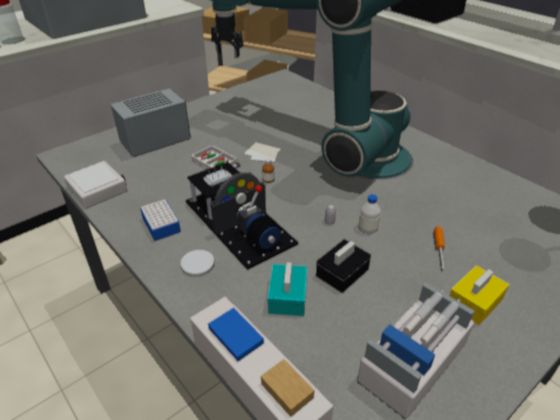

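View pics/top0.png

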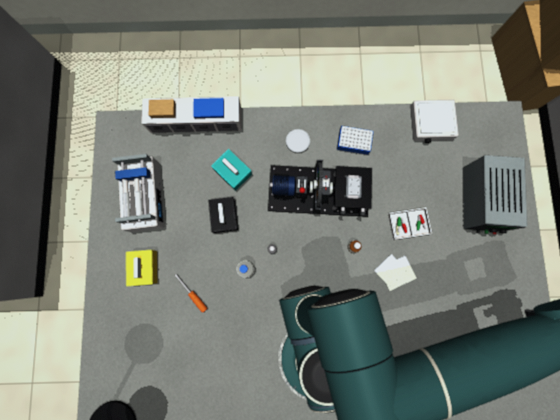

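Candidates for the cover, by top-view pixel: black box (223,215), turquoise (231,168), yellow (140,268). I choose the black one. The rig spans (268–372, 163–215), with the stage and chip at (353,187), the wheel at (319,187) and the lever near (303,185).

Run:
```python
from h import *
z=np.load("pics/top0.npz");P=z["P"];im=z["im"]
a=cv2.resize(im[155:245,200:380],None,fx=4,fy=4,interpolation=cv2.INTER_CUBIC)
cv2.imwrite("pics/crop0.png",a[...,::-1])
def box(m,name):
    q=P[m][:,:2].astype(np.float32); r=cv2.minAreaRect(q); print(name,len(q),r,np.median(P[m][:,2]))
R=np.zeros(P.shape[:2],bool); R[190:240,200:245]=1
box(R&(abs(P[...,2]-60)<6),"covertop"); box(R&(P[...,2]>84),"rib")
R[:]=0;R[160:220,333:378]=1
box(R&(abs(P[...,2]-105)<5),"stage"); box(R&(P[...,2]>109),"chip")
R[:]=0;R[155:220,310:330]=1
box(R&(P[...,2]>155),"wheel")
R[:]=0;R[155:220,265:380]=1
box(R&(P[...,2]>6),"rig")
```

```text
covertop 724 ((515.9564208984375, 340.02996826171875), (121.96868896484375, 93.15874481201172), 6.157016754150391) 59.96881262320244
rib 82 ((514.9348754882812, 339.2430114746094), (67.95260620117188, 14.274699211120605), 5.54661226272583) 93.51164332944552
stage 1295 ((582.9998168945312, -133.3775634765625), (131.16543579101562, 174.79248046875), 85.0646743774414) 104.76009727303449
chip 262 ((579.8819580078125, -131.2291717529297), (128.72288513183594, 171.41506958007812), 82.64742279052734) 112.69722120033703
wheel 143 ((605.2003784179688, -11.502885818481445), (16.75541877746582, 127.07779693603516), 84.07401275634766) 177.96210012769825
rig 4907 ((620.7747802734375, -38.02638244628906), (440.33319091796875, 249.7606658935547), 88.50057220458984) 94.37690256405585
```

View pics/crop0.png

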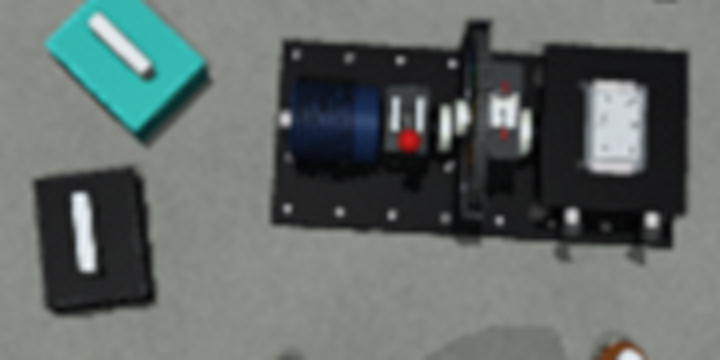

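The close crop shows the plain black box with its light rib at crop (84,232), next to the turquoise look-alike at (128,70). Black is right. The red knob is at (408,140), the window at (504,110) and the chip at (615,127). Next I raise the arm and look with the wrist camera above the rig.

```bash
python3 -m jog '[[0,50,200,0,0,-20,0],[0,50,200,0,0,-20,0],[100,200,200,0,0,-20,0],[200,400,200,0,0,-20,0],[350,600,200,0,0,-20,0]]'; python3 -m jog '[[270,450,60,0,0,-9,0],[270,450,60,0,0,-9,0],[270,450,60,0,0,-9,0],[270,450,60,0,0,-9,0],[270,450,60,0,0,-9,0]]'
```

```text
t: 0.6
tcp_pos: [250.4, -500.9, 382.3]
orientation: [0.0, 0.999, -0.041, 0.0]
wrist_force: [0.9, -0.1, 0.4]
gripper_width: 85.5
grasp_force: 0.0
t: 1.1
tcp_pos: [377.8, -288.6, 409.7]
orientation: [0.0, 0.993, -0.119, 0.0]
wrist_force: [0.1, 0.2, -0.1]
gripper_width: 85.6
grasp_force: 0.0
```

```bash
python3 -m jog '[[180,220,50,0,0,9,0],[180,220,50,0,0,9,0],[180,220,50,0,0,9,0],[180,220,50,0,0,9,0],[180,220,50,0,0,9,0]]';python3 -m jog '[[0,0,0,0,0,0,0],[0,0,0,0,0,0,0],[0,0,0,0,0,0,0]]'
python3 - <<'E'
from h import *
r=snap("wrist","pics/w1.png"); print(manip.state()["tcp_pos"],r[5],r[4])
E
```

```text
t: 1.6
tcp_pos: [534.2, -97.9, 453.1]
orientation: [0.0, 0.999, -0.04, 0.0]
wrist_force: [0.5, -1.2, 0.7]
gripper_width: 85.4
grasp_force: 0.0
t: 1.9
tcp_pos: [532.9, -100.4, 452.6]
orientation: [0.0, 0.999, -0.04, -0.0]
wrist_force: [0.4, -0.4, -0.4]
gripper_width: 85.4
grasp_force: 0.0
[ 532.77133395 -100.72040648  452.73645469] [ 608.38426825 -105.81941671  580.89731372] [[-8.14206087e-02 -9.53080081e-01 -2.91563104e-01]
 [-9.96679722e-01  7.77221192e-02  2.42652992e-02]
 [-4.65870982e-04  2.92570729e-01 -9.56243772e-01]]
```

View pics/w1.png

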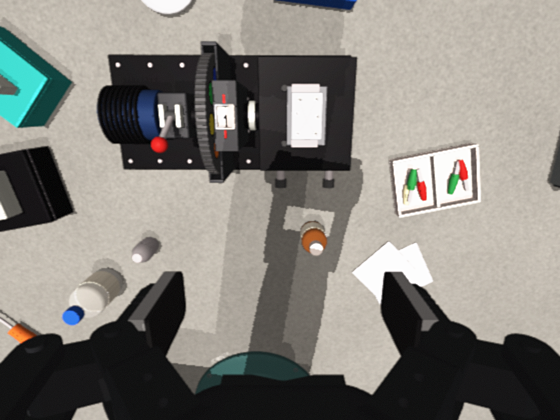

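The wrist view shows the knob at (159,145), the wheel at x≈208, the window near (224,118) and the chip at (306,114). I'll measure all of these, and also take a zoomed crop of the window.

Run:
```python
from h import *
z=np.load("pics/w1.npz");P=z["P"];im=z["im"];hsv=cv2.cvtColor(im,cv2.COLOR_RGB2HSV)
cv2.imwrite("pics/crop1.png",cv2.resize(im[75:165,195:345],None,fx=5,fy=5,interpolation=cv2.INTER_CUBIC)[...,::-1])
def box(m,name):
    q=P[m][:,:2].astype(np.float32); r=cv2.minAreaRect(q); print(name,len(q),np.round(r[0],1),np.round(r[1],1),round(r[2],2),np.round(np.median(P[m],0),1))
def reg(a,b,c,d):
    R=np.zeros(P.shape[:2],bool); R[a:b,c:d]=1; return R
Z=P[...,2]
g=cv2.morphologyEx
S=reg(40,190,240,375)&(Z>98)&(Z<140)
S=g(S.astype(np.uint8),cv2.MORPH_OPEN,np.ones((7,7)))>0
box(S&(Z<110),"stage")
C=reg(70,165,275,345)&(Z>111)&(Z<118); box(g(C.astype(np.uint8),cv2.MORPH_OPEN,np.ones((5,5)))>0,"block z114")
W=reg(35,190,185,232)&(Z>160); box(W,"wheel>160")
q=P[W]; print(np.percentile(q[:,2],99.5))
# rim top: fit
B=reg(35,190,100,360)&(Z>2)&(Z<25); box(B,"baseplate"); print(np.nanpercentile(Z[B],[10,50,90]))
K=reg(130,160,145,175)&(hsv[...,1]>150)&((hsv[...,0]<8)|(hsv[...,0]>172))
box(K,"knob"); q=P[K];A=np.c_[2*q,np.ones(len(q))];s=np.linalg.lstsq(A,(q**2).sum(1),rcond=None)[0];print("knob c",s[:3],np.sqrt(s[3]+s[:3]@s[:3]))
R=reg(85,140,212,240)&(hsv[...,1]>120)&((hsv[...,0]<8)|(hsv[...,0]>172))
n,l,st,c=cv2.connectedComponentsWithStats(R.astype(np.uint8))
for i in range(1,n): print("red",st[i],c[i],np.median(P[l==i],0))
```

```text
stage 9733 [ 585.7 -134.9] [130.  175.1] 85.13 [ 602.7 -135.5  104.8]
block z114 1237 [ 598.2 -136. ] [39.9 58.2] 84.87 [ 598.9 -134.8  114.2]
wheel>160 1364 [608.2 -11.9] [ 12.9 116.9] 85.16 [611.1 -13.8 178.2]
187.69971628845343
baseplate 7238 [604.7 -12.6] [440.7 244.8] 85.33 [660.1  67.2  11.8]
[10.35344051 11.78931118 13.12186237]
knob 235 [574.2  80.5] [22.4 80.2] 14.63 [nan nan nan]
 ** On entry to DLASCL parameter number  4 had an illegal value
 ** On entry to DLASCL parameter number  4 had an illegal valueTraceback (most recent call last):
  File "<stdin>", line 19, in <module>
    x, resids, rank, s = _umath_linalg.lstsq(a, b, rcond,
                         ~~~~~~~~~~~~~~~~~~~^^^^^^^^^^^^^
                                             signature=signature)
                                             ^^^^^^^^^^^^^^^^^^^^
    raise LinAlgError("SVD did not converge in Linear Least Squares")
numpy.linalg.LinAlgError: SVD did not converge in Linear Least Squares
```

View pics/crop1.png

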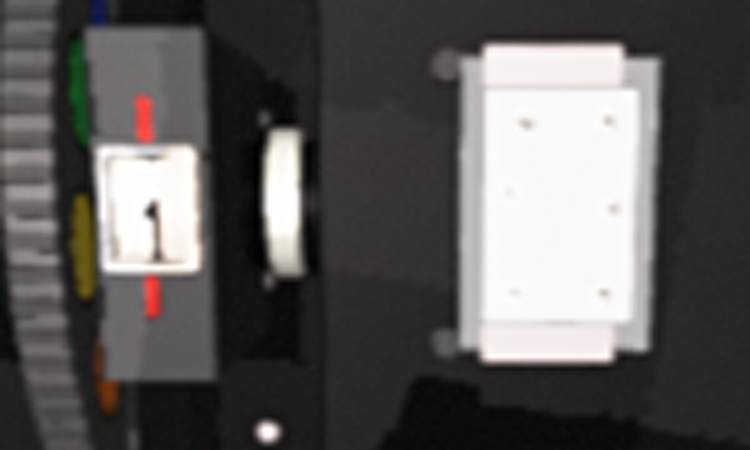

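The window shows a 1 sitting slightly towards the robot, so q≈3.75 and the wheel needs about +2.5 rad. The chip is centred near (598.2,-136) with the rig yawed about -4.9°. Next I go above the cover and measure it.

```bash
python3 -m jog '[[-18,440,-150,0,0,10,0],[-18,440,-150,0,0,10,0],[-18,440,-150,0,0,10,0],[-18,440,-150,0,0,10,0],[-18,440,-150,0,0,10,0]]';python3 -m jog '[[0,200,0,0,0,0,0],[0,200,0,0,0,0,0],[0,200,0,0,0,0,0],[0,200,0,0,0,0,0],[0,200,0,0,0,0,0]]'
python3 - <<'E'
from h import *
print(manip.state()["tcp_pos"])
E
```

```text
t: 2.45
tcp_pos: [522.9, 137.0, 371.9]
orientation: [-0.0, 0.999, 0.046, 0.0]
wrist_force: [1.8, -0.9, -0.2]
gripper_width: 85.7
grasp_force: 0.0
t: 2.95
tcp_pos: [523.2, 339.8, 371.0]
orientation: [-0.0, 0.999, 0.048, -0.001]
wrist_force: [0.0, -0.3, -0.5]
gripper_width: 85.2
grasp_force: 0.0
[523.22477793 339.77832986 371.01860833]
```

```bash
python3 -m jog '[[-8,0,-50,0,0,0,0],[-8,0,-70,0,0,0,0],[-8,0,-70,0,0,0,0]]'
python3 - <<'E'
from h import *
im,d,P,K,Rw,tw=snap("wrist","pics/w2.png");s=manip.state();print(s["tcp_pos"],s["orientation"])
Z=P[...,2]
near=np.hypot(P[...,0]-515,P[...,1]-340)<90
for lo,hi,n in((54,66,"top"),(88,100,"rib")):
    m=near&(Z>lo)&(Z<hi); m=cv2.morphologyEx(m.astype(np.uint8),cv2.MORPH_OPEN,np.ones((3,3)))>0
    print(n,m.sum(),cv2.minAreaRect(P[m][:,:2].astype(np.float32)),np.median(Z[m]))
E
```

```text
t: 3.25
tcp_pos: [515.2, 334.8, 299.0]
orientation: [0.001, 0.999, 0.046, -0.002]
wrist_force: [0.1, -0.3, 0.5]
gripper_width: 85.4
grasp_force: 0.0
[515.68831511 335.11045619 301.78524481] [ 4.26311822e-04  9.98925369e-01  4.63410928e-02 -6.54249832e-04]
top 7906 ((518.3837890625, 338.53570556640625), (120.57340240478516, 92.10318756103516), 5.994996070861816) 59.69100178499755
rib 909 ((518.9351806640625, 338.8563537597656), (69.35147857666016, 13.296685218811035), 5.4335432052612305) 93.5530993831972
```

```bash
python3 -m jog '[[3,4,-50,0,0,0.5,0],[3,4,-100,0,0,0.5,0],[3,4,-150,0,0,0.5,0],[3,4,-170,0,0,0.5,0],[3,4,-170,0,0,0.5,0]]'; python3 -m jog '[[0,0,0,0,0,0,0],[0,0,0,0,0,0,0]]'
```

```text
t: 3.8
tcp_pos: [518.6, 339.5, 130.9]
orientation: [0.001, 0.999, 0.051, -0.001]
wrist_force: [-0.6, 0.5, 0.4]
gripper_width: 85.4
grasp_force: 0.0
t: 4.0
tcp_pos: [519.9, 340.9, 135.5]
orientation: [-0.001, 0.999, 0.051, 0.002]
wrist_force: [0.5, -0.3, -0.3]
gripper_width: 85.7
grasp_force: 0.0
```

```bash
python3 -m jog '[[0,0,-30,0,0,0,0],[-1,-2,-50,0,0,0,0],[-1,-2,-52,0,0,0,0],[-1,-2,-52,0,0,0,0],[-1,-2,-52,0,0,0,0]]'; python3 -m jog '[[0,0,0,0,0,0,0],[0,0,0,0,0,0,0],[0,0,0,0,0,0,0]]'
python3 - <<'E'
from h import *
print([np.round(manip.state()["tcp_pos"],1) for _ in range(3)])
E
```

```text
t: 4.5
tcp_pos: [518.5, 339.1, 82.5]
orientation: [-0.001, 0.999, 0.051, 0.001]
wrist_force: [1.2, -0.3, 0.3]
gripper_width: 85.5
grasp_force: 0.0
t: 4.8
tcp_pos: [517.8, 338.7, 80.8]
orientation: [-0.0, 0.999, 0.052, 0.0]
wrist_force: [0.3, 1.0, -0.3]
gripper_width: 85.3
grasp_force: 0.0
[array([517.8, 338.7,  80.8]), array([517.8, 338.7,  80.8]), array([517.8, 338.7,  80.8])]
```

Well placed. Close and lift.

```bash
python3 -m jog '[[0,0,0,0,0,0,255],[0,0,0,0,0,0,255],[0,0,0,0,0,0,255],[0,0,0,0,0,0,255],[0,0,0,0,0,0,255]]' 50; python3 -m jog '[[0,0,0,0,0,0,255],[0,0,0,0,0,0,255],[0,0,0,0,0,0,255],[0,0,0,0,0,0,255],[0,0,0,0,0,0,255]]'
```

```text
t: 5.3
tcp_pos: [517.6, 338.5, 80.3]
orientation: [0.0, 0.999, 0.051, -0.0]
wrist_force: [0.8, 5.0, -2.6]
gripper_width: 13.4
grasp_force: 53.9
t: 5.8
tcp_pos: [517.6, 338.5, 80.2]
orientation: [0.0, 0.999, 0.051, -0.0]
wrist_force: [-0.4, -0.9, -1.7]
gripper_width: 13.3
grasp_force: 53.2
```

```bash
python3 -m jog '[[0,0,20,0,0,0,255],[0,0,60,0,0,0,255],[0,0,110,0,0,0,255],[0,0,160,0,0,0,255],[0,0,210,0,0,0,255]]'; python3 -m jog '[[10,-40,40,0,0,-1,255],[20,-80,40,0,0,-2,255],[29,-129,40,0,0,-4,255],[38,-178,40,0,0,-6,255],[47,-227,40,0,0,-8,255]]'; python3 -m jog '[[8,-48,0,0,0,-1,255],[16,-97,0,0,0,-2,255],[24,-146,0,0,0,-3,255],[32,-195,0,0,0,-3,255],[34,-230,0,0,0,-3,255]]'; python3 -m jog '[[0,-10,0,0,0,0,255],[0,-15,0,0,0,0,255],[0,-17,0,0,0,0,255],[0,-17,0,0,0,0,255],[0,-17,0,0,0,0,255]]'
```

```text
t: 6.3
tcp_pos: [517.2, 338.4, 292.3]
orientation: [-0.0, 0.999, 0.052, 0.0]
wrist_force: [0.2, -0.0, -1.7]
gripper_width: 13.0
grasp_force: 53.0
t: 6.8
tcp_pos: [564.5, 109.7, 330.4]
orientation: [-0.0, 1.0, -0.019, 0.0]
wrist_force: [0.8, 0.2, -2.1]
gripper_width: 13.0
grasp_force: 53.0
t: 7.3
tcp_pos: [598.7, -121.4, 330.0]
orientation: [0.0, 0.999, -0.045, -0.0]
wrist_force: [0.5, 0.6, -2.4]
gripper_width: 14.0
grasp_force: 53.1
t: 7.8
tcp_pos: [598.7, -134.4, 330.5]
orientation: [-0.0, 0.999, -0.044, 0.0]
wrist_force: [1.0, 0.3, -2.7]
gripper_width: 13.0
grasp_force: 53.1
```

```bash
python3 -m jog '[[-1,-1,-40,0,0,0,255],[-1,-2,-60,0,0,0,255],[-1,-2,-60,0,0,0,255],[-1,-2,-60,0,0,0,255]]'
python3 - <<'E'
from h import *
im,d,P,K,Rw,tw=snap("wrist","pics/w3.png");s=manip.state();print(s["tcp_pos"],s["orientation"])
Z=P[...,2]; t=s["tcp_pos"]
m=(abs(Z-(t[2]-20))<8)&(np.hypot(P[...,0]-t[0],P[...,1]-t[1])<85)
m=cv2.morphologyEx(m.astype(np.uint8),cv2.MORPH_OPEN,np.ones((5,5)))>0
q=P[m];print(len(q),cv2.minAreaRect(q[:,:2].astype(np.float32)),np.median(q[:,2]),np.linalg.lstsq(np.c_[q[:,:2]-t[:2],np.ones(len(q))],q[:,2],rcond=None)[0])
E
```

```text
t: 8.2
tcp_pos: [597.8, -136.9, 271.2]
orientation: [0.0, 0.999, -0.044, 0.0]
wrist_force: [0.8, -0.1, -1.1]
gripper_width: 13.3
grasp_force: 52.9
[ 598.0010222  -137.06675719  272.01673399] [ 1.63436341e-04  9.99022754e-01 -4.41894877e-02  8.93616354e-04]
25811 ((598.4971923828125, -136.1981964111328), (92.91851043701172, 120.43682861328125), 84.98924255371094) 251.1185666819355 [-2.64688200e-04 -4.26537032e-03  2.51119454e+02]
```

View pics/w3.png

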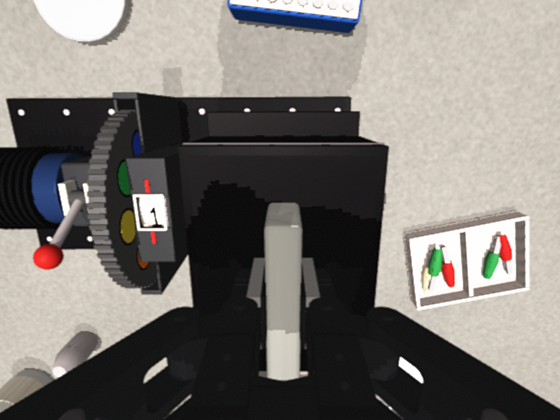

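The held cover (top centre (598.5,-136.2), level, yaw -5.0°) lines up with the chip. In the picture the rib is at (283,290) and the knob at (47,257). Lower it now.

```bash
python3 -m jog '[[0,0,-20,0,0,0,255],[0,0,-40,0,0,0,255],[0,0,-60,0,0,0,255],[0,0,-74,0,0,0,255],[0,0,-78,0,0,0,255]]';python3 -m jog '[[0,0,-1,0,0,0,255],[0,0,-2,0,0,0,255],[0,0,-3,0,0,0,255],[0,0,-4,0,0,0,255],[0,0,-4,0,0,0,255]]'
```

```text
t: 8.75
tcp_pos: [597.6, -137.3, 191.8]
orientation: [-0.0, 0.999, -0.044, -0.0]
wrist_force: [0.6, -0.7, -1.4]
gripper_width: 13.0
grasp_force: 53.2
t: 9.25
tcp_pos: [597.7, -137.5, 188.5]
orientation: [0.0, 0.999, -0.044, 0.0]
wrist_force: [-1.2, -0.9, -2.6]
gripper_width: 13.1
grasp_force: 53.2
```

```bash
python3 -m jog '[[0,0,-1,0,0,0,255],[0,0,-1,0,0,0,255],[0,0,-2,0,0,0,255],[0,0,-2,0,0,0,255]]';python3 -m jog '[[0,0,-0.5,0,0,0,255],[0,0,-0.5,0,0,0,255],[0,0,-1,0,0,0,255],[0,0,-1,0,0,0,255]]'
```

```text
t: 9.65
tcp_pos: [597.6, -137.5, 186.1]
orientation: [-0.0, 0.999, -0.044, -0.0]
wrist_force: [-0.8, -0.4, -2.4]
gripper_width: 13.2
grasp_force: 53.2
t: 10.05
tcp_pos: [597.6, -137.5, 185.2]
orientation: [-0.0, 0.999, -0.044, -0.0]
wrist_force: [0.0, 0.4, -3.1]
gripper_width: 13.1
grasp_force: 53.2
```

```bash
python3 -m jog '[[0,0,-0.5,0,0,0,255],[0,0,-0.5,0,0,0,255],[0,0,-1,0,0,0,255],[0,0,-1,0,0,0,255]]';python3 -m jog '[[0,0,0,0,0,0,255],[0,0,0,0,0,0,255]]'
```

```text
t: 10.45
tcp_pos: [597.7, -137.6, 185.0]
orientation: [0.0, 0.999, -0.045, 0.0]
wrist_force: [-2.7, -2.2, 3.4]
gripper_width: 13.2
grasp_force: 54.1
t: 10.65
tcp_pos: [597.7, -137.6, 184.9]
orientation: [0.0, 0.999, -0.045, 0.0]
wrist_force: [-2.9, -1.3, 5.4]
gripper_width: 12.7
grasp_force: 54.1
```

Contact felt (about 5 N plus the weight). Release and rise.

```bash
python3 -m jog '[[0,0,0,0,0,0,150],[0,0,0,0,0,0,150],[0,0,0,0,0,0,150],[0,0,0,0,0,0,150]]';python3 -m jog '[[0,0,20,0,0,0,150],[0,0,60,0,0,0,150],[0,0,105,0,0,0,150],[0,0,105,0,0,0,150],[0,0,105,0,0,0,150]]'
python3 - <<'E'
from h import *
im,d,P,K,Rw,tw=snap("wrist","pics/w4.png");s=manip.state();t=s["tcp_pos"];print(t,s["orientation"])
Z=P[...,2]
m=(abs(Z-165)<8)&(np.hypot(P[...,0]-598,P[...,1]+136)<85)
m=cv2.morphologyEx(m.astype(np.uint8),cv2.MORPH_OPEN,np.ones((5,5)))>0
q=P[m];print(len(q),cv2.minAreaRect(q[:,:2].astype(np.float32)),np.median(q[:,2]),np.linalg.lstsq(np.c_[q[:,:2]-t[:2],np.ones(len(q))],q[:,2],rcond=None)[0])
W=(Z>150)&(np.hypot(P[...,0]-608,P[...,1]+12)<75)&(P[...,1]>-40)&(P[...,1]<25)&(Z<190)
W=cv2.morphologyEx(W.astype(np.uint8),cv2.MORPH_OPEN,np.ones((3,3)))>0
q=P[W];print(len(q),cv2.minAreaRect(q[:,:2].astype(np.float32)),np.percentile(q[:,2],[1,99]))
# wheel in rig frame
th=np.radians(-4.9);ex=np.array([np.cos(th),np.sin(th)]);ey=np.array([-ex[1],ex[0]])
r=q[:,:2]-[608.2,-11.9];X=r@ex;Y=r@ey;k=abs(Y)<12
A=np.c_[2*X[k],2*q[k,2],np.ones(k.sum())]
rr=np.hypot(X,q[:,2]-110);k2=k&(rr>70)
A=np.c_[2*X[k2],np.ones(k2.sum())];b=X[k2]**2+(q[k2,2]-110)**2
s=np.linalg.lstsq(A,b,rcond=None)[0];print("axis X off",s[0],"R",np.sqrt(s[1]+s[0]**2),"Y range",np.percentile(Y[k2],[2,50,98]))
E
```

```text
t: 11.05
tcp_pos: [597.6, -137.4, 184.1]
orientation: [-0.0, 0.999, -0.044, -0.0]
wrist_force: [0.1, 0.2, 0.3]
gripper_width: 35.2
grasp_force: 0.0
t: 11.55
tcp_pos: [597.9, -137.5, 290.2]
orientation: [0.0, 0.999, -0.044, 0.001]
wrist_force: [-0.2, 0.7, -1.4]
gripper_width: 35.5
grasp_force: 0.0
[ 597.55977146 -137.40854255  288.81399587] [-2.97618114e-05  9.99011178e-01 -4.44596445e-02 -7.94896893e-05]
14428 ((598.0531616210938, -136.72836303710938), (92.34312438964844, 120.71881103515625), 84.89503479003906) 164.6638748054596 [8.57042662e-04 2.50161167e-04 1.64668460e+02]
4795 ((608.876953125, -12.282167434692383), (13.77407455444336, 128.72901916503906), 85.07772064208984) [150.76596523 187.04954586]
axis X off 0.3426348782523626 R 75.51429408942752 Y range [-6.14254589 -1.61258918  5.68235748]
```

The cover sits flat (top z 164.7, centre (598.1,-136.7)). Next I compute the wheel arc.

Run:
```python
import numpy as np
th=np.radians(-4.9);ex=np.array([np.cos(th),np.sin(th),0]);c=np.array([608.5,-12.3,110]);z=np.array([0,0,1])
p=lambda f,r:c+r*(np.sin(np.radians(f))*ex+np.cos(np.radians(f))*z)
cur=np.array([597.7,-137.4,289])
print("pre",np.round(p(-36,125)-cur,1), "down",np.round(p(-36,78)-p(-36,125),1))
for a in range(-36,36,24): print(a,[list(np.round(p(a+d,78)-p(a,78),1)) for d in (6,12,18,24)])
print("out",np.round(p(36,125)-p(36,78),1),"back",np.round(p(-36,125)-p(36,125),1),[np.round(p(a,125)-p(36,125),0) for a in(0,)])
for d in(6,12,18,24,36,72):print(d,np.round(d*np.array([np.sin(-th),np.cos(th)]),2))
```

```text
pre [-62.4 131.4 -77.9] down [ 27.5  -2.4 -38. ]
-36 [[np.float64(6.8), np.float64(-0.6), np.float64(4.4)], [np.float64(14.1), np.float64(-1.2), np.float64(8.2)], [np.float64(21.7), np.float64(-1.9), np.float64(11.1)], [np.float64(29.5), np.float64(-2.5), np.float64(13.2)]]
-12 [[np.float64(8.0), np.float64(-0.7), np.float64(1.3)], [np.float64(16.2), np.float64(-1.4), np.float64(1.7)], [np.float64(24.3), np.float64(-2.1), np.float64(1.3)], [np.float64(32.3), np.float64(-2.8), np.float64(0.0)]]
12 [[np.float64(7.9), np.float64(-0.7), np.float64(-2.1)], [np.float64(15.5), np.float64(-1.3), np.float64(-5.0)], [np.float64(22.7), np.float64(-1.9), np.float64(-8.7)], [np.float64(29.5), np.float64(-2.5), np.float64(-13.2)]]
out [27.5 -2.4 38. ] back [-146.4   12.6    0. ] [array([-73.,   6.,  24.])]
6 [0.51 5.98]
12 [ 1.03 11.96]
18 [ 1.54 17.93]
24 [ 2.05 23.91]
36 [ 3.08 35.87]
72 [ 6.15 71.74]
```

```bash
python3 -m jog '[[-15,40,20,-0.6,-7,0,150],[-30,80,20,-1.2,-14,0,150],[-45,120,20,-1.8,-21,0,150],[-62.4,131.4,0,-2.5,-29,0,150],[-62.4,131.4,-30,-3.08,-35.87,0,150]]'; python3 -m jog '[[0,0,-30,0,0,0,150],[0,0,-48,0,0,0,150],[0,0,-48,0,0,0,150],[0,0,-48,0,0,0,150]]'
python3 - <<'E'
from h import *
from scipy.spatial.transform import Rotation as Ro
s=manip.state();w,x,y,z=s["orientation"];print(Ro.from_quat([x,y,z,w]).as_matrix().round(3), "want xyz",[535.3,-6,211])
E
```

```text
t: 12.1
tcp_pos: [534.2, -4.3, 259.5]
orientation: [0.012, 0.949, -0.041, 0.313]
wrist_force: [1.5, 0.1, -0.2]
gripper_width: 35.3
grasp_force: 0.0
t: 12.5
tcp_pos: [535.2, -6.1, 211.0]
orientation: [0.013, 0.95, -0.042, 0.308]
wrist_force: [0.6, -0.2, 1.3]
gripper_width: 35.2
grasp_force: 0.0
[[ 0.806 -0.088  0.585]
 [-0.073 -0.996 -0.05 ]
 [ 0.587 -0.002 -0.81 ]] want xyz [535.3, -6, 211]
```

```bash
python3 -m jog '[[13,-1.2,-19,0,0,0,150],[27.5,-2.4,-38,0,0,0,150],[27.5,-2.4,-38,0,0,0,150],[27.5,-2.4,-38,0,0,0,150]]';  python3 -m jog '[[0,0,0,0,0,0,255],[0,0,0,0,0,0,255],[0,0,0,0,0,0,255],[0,0,0,0,0,0,255]]' 30
```

```text
t: 12.9
tcp_pos: [562.9, -8.5, 174.1]
orientation: [0.013, 0.95, -0.042, 0.309]
wrist_force: [-0.4, -0.4, 0.1]
gripper_width: 35.4
grasp_force: 0.0
t: 13.3
tcp_pos: [562.8, -8.9, 175.1]
orientation: [0.013, 0.95, -0.042, 0.31]
wrist_force: [-4.1, -5.3, 3.9]
gripper_width: 11.3
grasp_force: 31.5
```

```bash
python3 -m jog '[[6.8,-0.6,4.4,0.51,5.98,0,255],[14.1,-1.2,8.2,1.03,11.96,0,255],[21.7,-1.9,11.1,1.54,17.93,0,255],[29.5,-2.5,13.2,2.05,23.91,0,255]]' && python3 -m jog '[[8,-0.7,1.3,0.51,5.98,0,255],[16.2,-1.4,1.7,1.03,11.96,0,255],[24.3,-2.1,1.3,1.54,17.93,0,255],[32.3,-2.8,0,2.05,23.91,0,255]]' && python3 -m jog '[[7.9,-0.7,-2.1,0.51,5.98,0,255],[15.5,-1.3,-5,1.03,11.96,0,255],[22.7,-1.9,-8.7,1.54,17.93,0,255],[29.5,-2.5,-13.2,2.05,23.91,0,255],[29.5,-2.5,-13.2,2.05,23.91,0,255]]'
```

```text
t: 13.7
tcp_pos: [591.9, -11.3, 186.8]
orientation: [0.005, 0.994, -0.044, 0.102]
wrist_force: [1.5, -4.1, -12.2]
gripper_width: 10.9
grasp_force: 31.2
t: 14.1
tcp_pos: [624.3, -14.1, 186.4]
orientation: [-0.004, 0.993, -0.044, -0.107]
wrist_force: [-3.7, -2.7, -14.0]
gripper_width: 10.8
grasp_force: 31.0
t: 14.6
tcp_pos: [654.6, -16.6, 170.7]
orientation: [-0.013, 0.949, -0.042, -0.312]
wrist_force: [-10.4, -3.2, -10.7]
gripper_width: 11.0
grasp_force: 32.2
```

```bash
python3 -m jog '[[0,0,0,0,0,0,150],[0,0,0,0,0,0,150],[0,0,0,0,0,0,150]]' && python3 -m jog '[[13.5,-1.2,19,0,0,0,150],[27.5,-2.4,38,0,0,0,150],[27,-2,78,-0.6,-7,0,150],[0,0,110,-1.3,-15,0,150],[-30,2,127,-2,-23,0,150]]' && python3 -m jog '[[-15.7,1.9,0,-0.6,-7,0,150],[-15.7,1.9,0,-1.1,-12.9,0,150],[-15.7,1.9,0,-1.1,-12.9,0,150],[-15.7,1.9,0,-1.1,-12.9,0,150]]'
python3 - <<'E'
from h import *
im,d,P,K,Rw,tw=snap("wrist","pics/w5.png");s=manip.state();print(s["tcp_pos"],s["orientation"])
w=np.array([608.5,-12.3,0])-21.5*np.array([.0854,.9963,0])+[0,0,144]
c=Rw.T@(w-tw);uv=(K@c)[:2]/c[2];print(uv);u,v=uv.astype(int)
a=im[max(v-50,0):v+50,max(u-70,0):u+70];cv2.imwrite("pics/crop5.png",cv2.resize(a,None,fx=5,fy=5,interpolation=cv2.INTER_CUBIC)[...,::-1])
E
```

```text
t: 14.9
tcp_pos: [653.9, -16.2, 174.7]
orientation: [-0.013, 0.951, -0.042, -0.307]
wrist_force: [0.4, 0.0, 0.3]
gripper_width: 35.1
grasp_force: 0.0
t: 15.4
tcp_pos: [630.4, -14.6, 300.2]
orientation: [-0.005, 0.991, -0.044, -0.125]
wrist_force: [0.6, -0.2, 0.7]
gripper_width: 35.0
grasp_force: 0.0
t: 15.8
tcp_pos: [614.1, -12.7, 298.1]
orientation: [-0.001, 0.999, -0.045, -0.017]
wrist_force: [0.0, -0.1, -0.3]
gripper_width: 35.0
grasp_force: 0.0
[614.62232839 -12.74483621 297.22119934] [-5.51320575e-04  9.98852836e-01 -4.45284434e-02 -1.76046990e-02]
[308.63905057 201.09787881]
```

View pics/crop5.png

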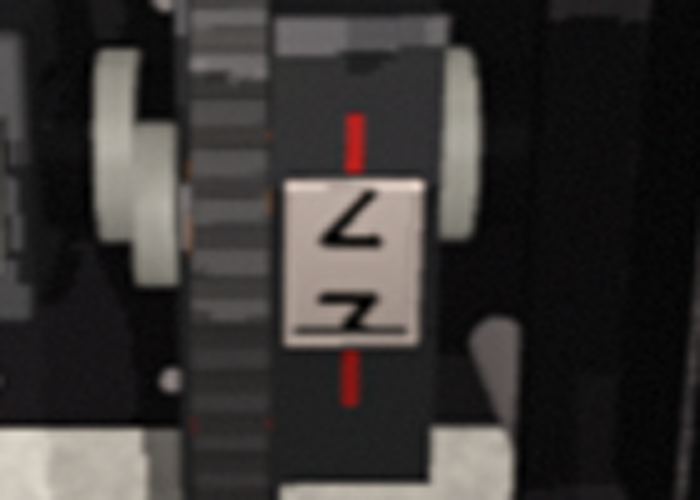

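The crop shows the tail of the 2 above centre at (350,220) and the top of the 3 below it at (350,315). That gives q≈5.05, so about +70.5° remains. Take the rim again at -36°.

```bash
python3 -m jog '[[-20,2,0,-0.7,-8,0,150],[-50,4,0,-1.4,-16,0,150],[-79.4,6.6,-10,-2,-24,0,150],[-79.4,6.6,-50,-2.7,-32,0,150],[-79.4,6.6,-86.3,-3.25,-37.86,0,150]]' && python3 -m jog '[[0,0,0,0,0,0,150],[0,0,0,0,0,0,150]]'
```

```text
t: 16.35
tcp_pos: [535.4, -6.2, 210.6]
orientation: [0.013, 0.949, -0.042, 0.312]
wrist_force: [1.5, 0.5, -0.3]
gripper_width: 35.4
grasp_force: 0.0
t: 16.55
tcp_pos: [535.6, -6.2, 212.0]
orientation: [0.013, 0.951, -0.043, 0.307]
wrist_force: [0.8, -0.2, 1.4]
gripper_width: 35.0
grasp_force: 0.0
```

```bash
python3 -m jog '[[13,-1.2,-19,0,0,0,150],[27.4,-2.5,-38,0,0,0,150],[27.4,-2.5,-38,0,0,0,150],[27.4,-2.5,-38,0,0,0,150]]' &&  python3 -m jog '[[0,0,0,0,0,0,255],[0,0,0,0,0,0,255],[0,0,0,0,0,0,255],[0,0,0,0,0,0,255]]' 30 && python3 -m jog '[[6.8,-0.6,4.4,0.51,5.98,0,255],[14.1,-1.2,8.2,1.03,11.96,0,255],[21.7,-1.9,11.1,1.54,17.93,0,255],[29.5,-2.5,13.2,2.05,23.91,0,255]]' && python3 -m jog '[[8,-0.7,1.3,0.51,5.98,0,255],[16.2,-1.4,1.7,1.03,11.96,0,255],[24.3,-2.1,1.3,1.54,17.93,0,255],[32.3,-2.8,0,2.05,23.91,0,255]]' && python3 -m jog '[[7.9,-0.7,-2.1,0.51,5.98,0,255],[15.5,-1.3,-5,1.03,11.96,0,255],[22.7,-1.9,-8.7,1.54,17.93,0,255],[28.4,-2.4,-12.4,1.95,22.9,0,255],[28.4,-2.4,-12.4,1.95,22.9,0,255]]' && python3 -m jog '[[0,0,0,0,0,0,150],[0,0,0,0,0,0,150],[0,0,0,0,0,0,150]]' && python3 -m jog '[[13.5,-1.2,19,0,0,0,150],[27.5,-2.4,38,0,0,0,150],[27,-2,78,-0.6,-7,0,150],[0,0,110,-1.3,-15,0,150],[-30,2,127,-2,-23,0,150]]' && python3 -m jog '[[-22,1.9,0,-0.6,-7,0,150],[-22,1.9,0,-1.1,-13.5,0,150],[-22,1.9,0,-1.1,-13.5,0,150],[-22,1.9,0,-1.1,-13.5,0,150]]'
cat > win.py <<'E'
import sys
from h import *
im,d,P,K,Rw,tw=snap("wrist",f"pics/w{sys.argv[1]}.png");s=manip.state();print(s["tcp_pos"],s["orientation"])
w=np.array([608.5,-12.3,0])-21.5*np.array([.0854,.9963,0])+[0,0,144]
c=Rw.T@(w-tw);uv=(K@c)[:2]/c[2];u,v=uv.astype(int);print(uv,K[0,0]/c[2],"px/mm")
a=im[max(v-40,0):v+40,max(u-50,0):u+50];cv2.imwrite(f"pics/crop{sys.argv[1]}.png",cv2.resize(a,None,fx=7,fy=7,interpolation=cv2.INTER_CUBIC)[...,::-1])
E
python3 win.py 6
```

```text
t: 16.95
tcp_pos: [565.0, -8.9, 176.6]
orientation: [0.013, 0.95, -0.043, 0.309]
wrist_force: [0.3, 0.4, 0.7]
gripper_width: 35.3
grasp_force: 0.0
t: 17.35
tcp_pos: [563.3, -9.0, 175.1]
orientation: [0.013, 0.949, -0.042, 0.311]
wrist_force: [-2.2, -3.4, 5.4]
gripper_width: 11.1
grasp_force: 30.8
t: 17.75
tcp_pos: [592.1, -11.4, 186.6]
orientation: [0.005, 0.994, -0.044, 0.103]
wrist_force: [0.7, -3.1, -10.8]
gripper_width: 11.1
grasp_force: 31.3
t: 18.15
tcp_pos: [624.4, -14.1, 186.1]
orientation: [-0.004, 0.993, -0.044, -0.107]
wrist_force: [-4.6, -1.2, -11.1]
gripper_width: 11.1
grasp_force: 31.1
t: 18.65
tcp_pos: [653.6, -16.6, 171.9]
orientation: [-0.012, 0.952, -0.042, -0.303]
wrist_force: [-6.4, -1.6, -6.1]
gripper_width: 11.1
grasp_force: 32.3
t: 18.95
tcp_pos: [652.9, -16.3, 174.7]
orientation: [-0.012, 0.953, -0.042, -0.299]
wrist_force: [-0.3, -0.9, -0.1]
gripper_width: 35.1
grasp_force: 0.0
t: 19.45
tcp_pos: [629.4, -14.8, 300.2]
orientation: [-0.004, 0.992, -0.044, -0.115]
wrist_force: [0.4, -0.4, 1.6]
gripper_width: 35.4
grasp_force: 0.0
t: 19.85
tcp_pos: [606.6, -12.8, 298.2]
orientation: [-0.0, 0.999, -0.045, -0.002]
wrist_force: [0.4, -0.8, 0.3]
gripper_width: 35.2
grasp_force: 0.0
[607.21354622 -12.8816164  297.32596705] [-1.09994000e-04  9.98998051e-01 -4.46584031e-02 -2.91697971e-03]
[307.86884224 197.94077178] 1.1509707247606715 px/mm
```

View pics/crop6.png

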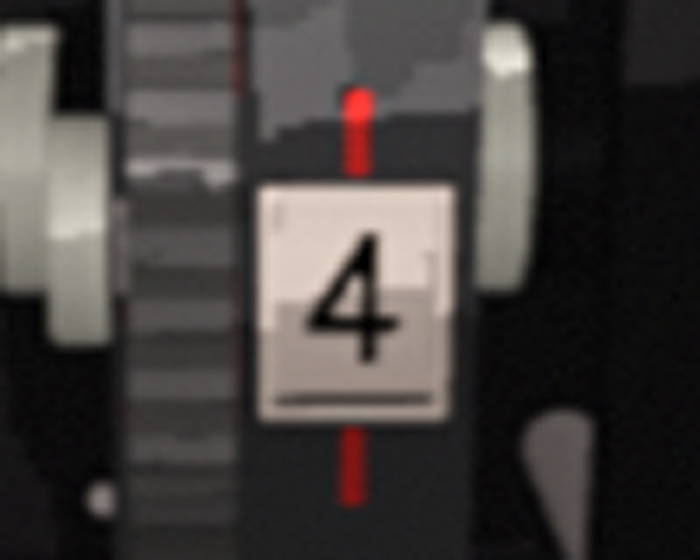

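The 4 at (353,299) is centred in the frame (y 185–422, marks meeting at 302), an error of about 0.4 mm. Next the knob: I'll locate it and check the heights along the finger path.

Run:
```python
from h import *
th=np.radians(-4.9);ex=np.array([np.cos(th),np.sin(th)]);ey=np.array([-ex[1],ex[0]])
for n in("w1","w6"):
    z=np.load(f"pics/{n}.npz");P=z["P"].reshape(-1,3);im=z["im"];h=cv2.cvtColor(im,cv2.COLOR_RGB2HSV).reshape(-1,3)
    r=P[:,:2]-[608.5,-12.3];X=r@ex;Y=r@ey;Z=P[:,2]
    k=(h[:,1]>150)&((h[:,0]<8)|(h[:,0]>172))&(Z>130)&(abs(Y-60)<25)&(abs(X)<80)
    print(n,k.sum(),[np.percentile(a[k],[3,50,97]).round(1) for a in(X,Y,Z)])
    for x0 in range(-90,60,15):
        print(x0,[int(np.max(Z[m])) if (m:=(abs(X-x0)<7.5)&(abs(Y-y0)<5)&np.isfinite(Z)&(Z<240)).any() else None for y0 in range(15,106,10)])
```

```text
w1 217 [array([-41.5, -32.7, -25.5]), array([51.4, 58.4, 67.2]), array([157.5, 164.4, 167.6])]
-90 [None, None, 11, 13, 12, 13, 12, 13, 13, 12]
-75 [120, None, None, 13, 13, 13, 14, 13, 13, 13]
-60 [None, None, None, 14, 13, 13, 14, 13, 13, 14]
-45 [None, None, None, 14, 166, 167, 14, 13, 13, 79]
-30 [None, None, None, 95, 168, 168, 94, 90, 90, 98]
-15 [None, None, 78, 111, 146, 146, 110, 97, 98, 104]
0 [None, None, 82, 111, 120, 121, 111, 99, 99, 105]
15 [None, None, 79, 111, 110, 110, 111, 97, 98, 103]
30 [None, None, None, 95, 95, 95, 96, 92, 90, 98]
45 [None, None, None, 13, 14, 15, 14, 14, 14, 79]
w6 401 [array([-39.3, -30.5, -24.4]), array([51.9, 59.1, 67.6]), array([157.5, 164.6, 167.7])]
-90 [118, 12, 12, 13, 13, 12, 12, None, None, 12]
-75 [120, 13, 14, 13, 13, 13, 13, 13, 13, 13]
-60 [119, 14, 13, 14, 13, 13, 13, 11, 13, 14]
-45 [120, 13, 13, 13, 166, 166, None, None, None, 79]
-30 [118, 12, 13, 95, 167, 168, 159, 92, 90, 97]
-15 [124, 81, 79, 110, 147, 147, 111, 97, 97, 102]
0 [127, 84, 81, 111, 122, 122, 110, 99, 98, 105]
15 [124, 82, 79, 110, 110, 110, 111, 97, 98, 103]
30 [120, 13, 13, 95, 95, 95, 95, 91, 90, 97]
45 [119, 13, 13, 13, 13, 13, 13, 13, 14, 80]
```

```bash
python3 -m jog '[[-20,30,0,0,0,0,255],[-50,60,0,0,0,0,255],[-73,67,0,0,0,0,255],[-73,67,-35,0,0,0,255],[-73,67,-85,0,0,0,255]]' && python3 -m jog '[[0,0,-35,0,0,0,255],[0,0,-50,0,0,0,255],[0,0,-50,0,0,0,255],[0,0,-50,0,0,0,255]]'
```

```text
t: 20.4
tcp_pos: [535.5, 54.6, 213.2]
orientation: [-0.0, 0.999, -0.044, -0.001]
wrist_force: [1.2, -0.2, -0.6]
gripper_width: 0.1
grasp_force: 0.0
t: 20.8
tcp_pos: [535.3, 54.1, 163.4]
orientation: [-0.0, 0.999, -0.045, -0.002]
wrist_force: [-0.3, 1.1, 1.3]
gripper_width: -0.0
grasp_force: 0.0
```

```bash
python3 -m jog '[[10,-0.9,0,0,0,0,255],[20,-1.7,0,0,0,0,255],[28,-2.4,0,0,0,0,255],[36,-3.1,0,0,0,0,255],[44,-3.8,0,0,0,0,255]]' && python3 -m jog '[[8,-0.7,0,0,0,0,255],[16,-1.4,0,0,0,0,255],[24,-2,0,0,0,0,255],[32,-2.7,0,0,0,0,255],[38,-3.2,0,0,0,0,255]]' && python3 -m jog '[[2,-0.2,0,0,0,0,255],[4,-0.4,0,0,0,0,255],[6,-0.6,0,0,0,0,255],[6,-0.6,0,0,0,0,255]]'
```

```text
t: 21.3
tcp_pos: [579.2, 50.2, 162.0]
orientation: [-0.0, 0.999, -0.045, -0.002]
wrist_force: [-1.9, -0.3, 1.8]
gripper_width: 0.2
grasp_force: 1.0
t: 21.8
tcp_pos: [616.9, 47.1, 161.6]
orientation: [-0.0, 0.999, -0.045, -0.002]
wrist_force: [-1.5, 0.6, -0.4]
gripper_width: -0.1
grasp_force: 0.7
t: 22.2
tcp_pos: [622.5, 46.5, 162.0]
orientation: [-0.0, 0.999, -0.045, -0.002]
wrist_force: [0.2, 0.1, 0.6]
gripper_width: -0.5
grasp_force: 0.1
```

```bash
python3 -m jog '[[1.5,-0.1,0,0,0,0,255],[3,-0.3,0,0,0,0,255],[4.5,-0.4,0,0,0,0,255],[4.5,-0.4,0,0,0,0,255]]' && python3 -m jog '[[1,-0.1,0,0,0,0,255],[2,-0.2,0,0,0,0,255],[2,-0.2,0,0,0,0,255]]'
```

```text
t: 22.6
tcp_pos: [625.9, 46.2, 161.8]
orientation: [-0.0, 0.999, -0.045, -0.004]
wrist_force: [-13.1, 1.3, 2.6]
gripper_width: -0.6
grasp_force: 6.5
t: 22.9
tcp_pos: [626.5, 46.2, 161.6]
orientation: [-0.0, 0.999, -0.045, -0.006]
wrist_force: [-27.8, 2.0, 7.4]
gripper_width: -0.1
grasp_force: 14.0
```

Firmly against the stop. Back off, rise, and check everything in one look.

```bash
python3 -m jog '[[-8,0.7,0,0,0,0,255],[-25,2,0,0,0,0,255],[-30,2.5,40,0,0,0,255],[-30,2.5,90,0,0,0,255],[-30,-20,135,0,0,0,255]]' && python3 -m jog '[[0,-40,10,0,0,0,255],[0,-60,10,0,0,0,255],[0,-60,10,0,0,0,255],[0,-60,10,0,0,0,255]]'
python3 - <<'E'
from h import *
im,d,P,K,Rw,tw=snap("wrist","pics/w7.png");s=manip.state();t=s["tcp_pos"];print(t,s["t"])
Z=P[...,2];h=cv2.cvtColor(im,cv2.COLOR_RGB2HSV)
th=np.radians(-4.9);ex=np.array([np.cos(th),np.sin(th)]);ey=np.array([-ex[1],ex[0]])
r=P[...,:2]-[608.5,-12.3];X=r@ex;Y=r@ey
k=(h[...,1]>150)&((h[...,0]<8)|(h[...,0]>172))&(Z>130)&(abs(Y-60)<25)&(abs(X)<80)
print("knob",[np.percentile(a[k],[3,50,97]).round(1) for a in(X,Y,Z)])
m=(abs(Z-165)<6)&(Y<-70)
m=cv2.morphologyEx(m.astype(np.uint8),cv2.MORPH_OPEN,np.ones((5,5)))>0
q=P[m];print("cover",len(q),cv2.minAreaRect(q[:,:2].astype(np.float32)),np.median(q[:,2]))
cv2.imwrite("pics/w7b.png",cv2.resize(im[60:360,60:460],None,fx=2,fy=2,interpolation=cv2.INTER_CUBIC)[...,::-1])
E
```

```text
t: 23.4
tcp_pos: [598.6, 27.3, 299.2]
orientation: [-0.0, 0.999, -0.044, -0.001]
wrist_force: [0.8, -0.2, -0.3]
gripper_width: -0.2
grasp_force: 0.0
t: 23.8
tcp_pos: [598.9, -34.0, 306.6]
orientation: [-0.0, 0.999, -0.045, -0.002]
wrist_force: [-0.2, 0.3, 0.3]
gripper_width: 0.0
grasp_force: 0.0
[598.86675551 -33.54173802 306.45314792] 23.85
knob [array([25.9, 34.8, 42.5]), array([51.4, 58.6, 67.4]), array([157.9, 164.1, 167.5])]
cover 12832 ((598.2247924804688, -136.82015991210938), (93.08334350585938, 119.48184204101562), 84.79580688476562) 164.65449051958265
```

View pics/w7b.png

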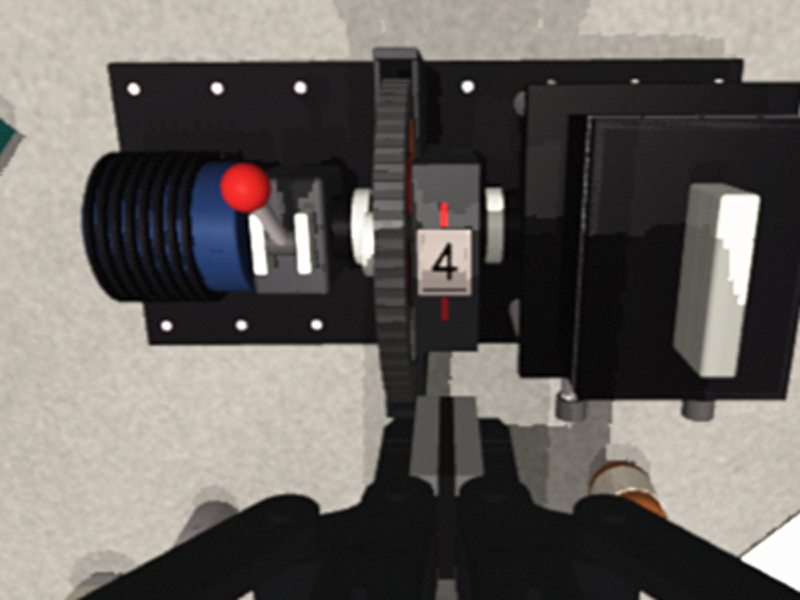

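The 4 is centred at (445,262), the knob at (245,187) has swung over to open (rig x +34), and the cover lies flat on the stage around (710,280). Hand in.

```bash
python3 -c "
from workcell import manip
print(manip.finish_job())"
```

```text
the job is handed in; nothing more can be done
None
```

The job is handed in at about 24 s of the 72 s limit: the black cover sits flat over the chip, the 4 is centred to within about 0.4 mm, and the shutter lever was then swung open against its stop; the hand-in returned no verdict.

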